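# Seal a filled blister card in the hand press

### The arm

A 6-joint arm with a two-finger parallel gripper is mounted at the origin on a cart in front of the work surface, level with it; the furniture and walls round the work are solid. World frame = base frame: x ahead of the robot, y to its left, z up, the work surface at z = 0. Lengths are in mm, angles in degrees, forces in N, time in s.
With the tool pointing down it reaches from about 150 to 775 mm from the base axis. Payload 6.1 kg.
Tool frame: the origin (TCP) lies midway between the tips of the shut fingers; the grasp point (between the pads) lies 19 mm behind it (arm.grip_depth is the distance from the TCP to the grasp point, in mm); z points along the fingers, y is the line along which they close (so a half turn about z gives the same grasp; the last joint's range is limited). The gripper opens to 85 mm and grips with 20 to 120 N. Pads are 22 mm wide; open, the fingers measure 114 mm over their backs; the gripper's body (76 mm by 85 mm) begins 54 mm behind the grasp point. The pads swing forward as they close: fully open they stand 13 mm farther back than shut.
Start: joints at [-71.047, 7.208, -2.269, 80.523, 0, 90], TCP at [170.513, -496.521, 231.295] pointing down, gripper open.
Joint ranges: [-155.77, 155.77], [-54.66, 111.73], [-72.52, 77.12], [-102.08, 115.82], [-83.92, 84.16], [-180, 180]. Speed limits (degrees/s): [136.94, 136.94, 172.46, 180, 180, 180].

### API

Orientations are given as a 3x3 rotation matrix whose columns are the frame's x, y, z axes.
In Python, from rig import arm gives the robot as it stands. The module is installed in compiled form; this text tells all that it offers.
- The arm moves only by the tool carry_out, never from a script. Its arguments are lists of equal length, an entry for each row: "offset": the shift along the tool's x, y, z in units of 60 mm (1.0 is 60 mm), a list of three; "yaw": the turn about the tool's z in units of 6 degrees (1.0 is 6 degrees). In form: {"offset": [[x, y, z], ...], "yaw": [yaw, ...]}. A call has 1 to 20 rows; each row is the pose to reach, as a shift and turn from the pose commanded when the call began, along the tool's axes at that moment; what a row does not reach only later rows make up. A row lasts 1/8 s, in which the tool goes at most 62.5 mm and 10.7 degrees, less where a joint would pass 70% of its speed; a pose out of reach is approached as far as the arm can. A call with a gripper value outside its range is refused whole. "jaw" is the closure in counts, from 0 (fully open) to 255 (shut), set as the call begins (left out, the last holds). The fingers move at their own pace and stop on an object; "force" is the grip in N (left out, the last holds). Time passes only in rows, so rows that repeat a pose let the fingers close. It gives the time, the measured TCP pose, the force, the opening and the grip force at its end, in the units of the state.
- arm.get_obs(): the state, without advancing time (a new reading comes with each control period).
- arm.get_image(name): name is "scene" or "top"; returns the picture (480x640x3 uint8, red, green, blue); there is no depth.
- arm.calibration(name): a dict with "fov_y" (degrees; the focal length in pixels is half the picture's height over the tangent of half this angle, whatever the lens; pixels are square), "cx", "cy" (the principal point, pixels), "k1" (the pictures are not rectified: a ray, as slopes to the right and down, at radius r is drawn at 1 + k1 r^2 times it, then the intrinsics apply), "rvec" (rotation vector, rad) and "tvec" (3), from world to camera coordinates, as OpenCV has them. Camera axes: x right, y down, z forward; pixel columns grow to the right and rows downward; lengths in mm; the calibration is good to about 2 mm. A picture is of the moment at which its call begins. calibration takes no time and is no camera call.
- arm.job_done(): hands the job in; it is judged then, once.
Trained networks look in the newest picture that a camera, given by its name, has taken for a name from the list of things; names that differ only in an ending like _2 or _b are one class to them, and where a whole thing is asked for, a point or a joint stands for the part that bears it (a point fixed in the world has none). Each returns a list of dicts, best first, with "conf" (0 to 1); they miss things now and then, are a little off and sometimes report something else, mostly with a low value. They report only what shows in the picture. A call takes as long as a camera call.
- arm.find_in(camera, label): "xyz" ([x, y, z] in mm, in world coordinates, good to about 4 mm: the middle of the surface that is visible of it).
The state is a dict: "clock": time; "joint_pos": joint angles; "qd": joint speeds; "joint_efforts": joint torques, N m; "ee_pos": TCP position; "eef_rot": TCP orientation; "ft_force": force on the tool from outside, world axes, zero at the start; "torque": the same for the moment, N m; "finger_gap": finger opening in mm; "finger_force": force on a finger pad.
Only numpy, scipy, OpenCV 4.12 (cv2) and the standard library are available. Lean on these libraries where they do the work, as an engineer would, in place of code of your own. Each camera call takes 0.05 s, during which the arm holds its last target. There are 200 camera calls.

### The job

Seal the filled blister card: put the loaded filling tray (the one covered by its card) lengthwise into the pocket of the sealing press and press it down flush with the bed while the lever is still up. Then bring the press lever down by its cross bar until the lever is level, not forced past level, and finish while holding it there against its spring. Leave the empty tray and the other things standing on the ledge where they are.

Things in the scene. Friction and masses are not known exactly. Their poses are not given: they have to be found in the camera images.
- loaded_tray: the filled tray: a grey plastic slab 62 (x) x 118 (y) x 18 (z) mm, about 0.11 kg, its whole top covered by a paper card with two rows of five foil discs (no open wells). Loose, lies flat on the ledge. Origin at the centre of its underside; long side along its y; the two ends are alike
- empty_tray: a second tray of the same outline, 62 x 118 x 17 mm, without card: two rows of five open round wells show in its top. Not wanted, leave it. Origin at the centre of its underside, long side along its y; it and the loaded tray may have swapped places
- blister_press: the sealing press, fixed: grey base plate 215 x 182 mm (front edge at x = -65 mm), aluminium bed block (x +-55, y +-80 mm, top 46 mm above the ledge), hinge cheeks at the back. Origin on the ledge straight below the pocket's centre; x points from the pocket to the hinge at the back, y along the pocket's long side, z up
- pocket (a point): centre of the floor of the pocket in the bed, 28 mm above the ledge, axes as the press. The pocket is 65 (x) x 121 (y) mm, 18 mm deep, with a 3 mm lead-in chamfer and a 34 mm wide thumb notch in each short end; a seated tray stands on its floor, top flush with the bed, 1.5 mm play each side
- lever_pivot (a point): middle of the lever's hinge axis, 110 mm behind the pocket's centre (press x) and 86 mm above the ledge; the axis runs along the press's y
- press_lever (a joint): lever angle, rad: 0 = up and open (100 degrees above level, leaning 10 degrees back past upright), growing as it comes down towards the robot; 1.745 = level, 1.885 = end stop. A spring drives it open. From about 1.68 on the plate presses on a seated tray; held level with a tray in, the bar pushes up with about 13 N (about 4 N before the plate meets the tray)
- press_grip: black rubber sleeve that turns on the lever's cross bar: cylinder 20 mm thick, 104 mm long along the press's y, origin at its middle, 195 mm from the hinge axis, lever arms 66 mm either side. Lever up: 278 mm above the ledge, 34 mm behind the hinge axis; level: 86 mm above the ledge (hinge height), 195 mm in front of the hinge axis, 85 mm in front of the pocket's centre
- press_plate: rubber-faced pressing plate 58 x 114 mm on two springs (2 N/mm in all) under the lever's bridge, 110 mm from the hinge axis. Lever up: its face stands about 80 mm behind the pocket's centre, from about 175 to 230 mm above the ledge. The springs give 7 mm when the lever is level on a seated tray. Origin on its rocking axis, 19.5 mm from its face
- orange_vial: capped vial 47 mm thick, 74 mm tall, at the back; bystander. Origin at the centre of its underside
- amber_vial: capped vial 44 mm thick, 66 mm tall, front left; bystander. Origin at the centre of its underside
- dose_cup: small empty plastic cup 41 mm wide, 38 mm tall, left of the press; bystander. Origin at the centre of its underside
- tablet_bottle: screw-cap tablet bottle 62 mm thick, 105 mm tall, at the left end; bystander. Origin at the centre of its underside
- gel_bottle: pump bottle 182 mm tall, at the left rear corner; bystander. Origin at the centre of its underside
- count_spatula: counting spatula 228 mm long lying along the front edge, right of the middle; bystander. Origin near its middle

How it is judged (in metres and radians):
On the way, in this order (a step that is already met when the one before it is completed fails the run):
1. the loaded tray is seated flush in the press's pocket and let go, with the lever still up (horizontal distance between loaded_tray and pocket below 0.004 m and z of loaded_tray in the frame of pocket below 0.002 m and angle between the y axis of loaded_tray and the y axis of blister_press, either way round below 0.05 rad and angle between loaded_tray's own z axis and vertical below 0.035 rad and value of joint press_lever below 0.3 rad and contact force between the fingers and loaded_tray below 0.3 N), for 0.2 s.
2. the lever is held level, its plate pressing on the seated tray (value of joint press_lever between 1.7 and 1.79 rad and contact force between press_plate and loaded_tray above 4 N), for 0.5 s.
At the end, for the whole second after the job is handed in: the loaded tray lies flush in the pocket (4 mm sideways, 2 mm in height, straight within 3 degrees); the robot, with more than 3 N on the cross bar's grip, holds the lever still within 2.5 degrees of level (joint 1.70 to 1.79), its plate pressing on the tray with more than 4 N (all of step 2 and velocity of joint press_lever between -0.05 and 0.05 rad/s and contact force between any of the fingers, the arm and press_grip above 3 N and horizontal distance between loaded_tray and pocket below 0.004 m and z of loaded_tray in the frame of pocket below 0.002 m and angle between the y axis of loaded_tray and the y axis of blister_press, either way round below 0.05 rad and angle between loaded_tray's own z axis and vertical below 0.035 rad); the arm keeps its last pose, push and grip.
It fails at once if the lever is forced well past level towards its stop (more than 5 degrees past), which crushes the blisters (value of joint press_lever above 1.835 rad).
It fails at once if the empty tray is moved by more than 3 cm (distance of empty_tray from where it was at the start of the episode above 0.03 m).
It fails at once if one of the things standing round is moved by more than 3 cm (distance of any of orange_vial, amber_vial, dose_cup, tablet_bottle, gel_bottle, count_spatula from where it was at the start of the episode above 0.03 m).
It also fails if it takes over 61 s, if anything falls off the work surface, if the arm or the gripper's body presses on something with over 40 N, if the wrist force passes 120 N, or if a joint passes its speed limit or range.

## Working session

There is one attempt and no reset: what is moved stays moved. The work goes in short steps, Python scripts to look and compute and a tool call to move; the robot and the scene stay as the last step left them, time stands still between calls to the robot, and variables do not carry over. Pictures are saved under pics/ and viewed, at most 10 in all, crops included, and the job is handed in when it is done.

Besides the shell and the picture viewer there is one more tool, called after "Emit:" by a JSON object that holds its "name" and its "arguments". carry_out: Moves the arm, as the interface text tells. Its arguments: {"type":"object","properties":{"offset":{"type":"array","items":{"type":"array","items":{"type":"number"}}},"yaw":{"type":"array","items":{"type":"number"}},"jaw":{"type":"number"},"force":{"type":"number"}},"required":["offset","yaw"]}

```bash
mkdir -p pics
cat > h.py <<'E'
import numpy as np, cv2
from rig import arm
def cam(n):
    c=arm.calibration(n); f=240/np.tan(np.radians(c["fov_y"])/2)
    return c,np.array([[f,0,c["cx"]],[0,f,c["cy"]],[0,0,1.]]),np.array([c["k1"],0,0,0.]),np.array(c["rvec"],float),np.array(c["tvec"],float)
def proj(n,P):
    c,K,D,r,t=cam(n); return cv2.projectPoints(np.array(P,float).reshape(-1,1,3),r,t,K,D)[0][:,0]
def ray(n,uv):
    c,K,D,r,t=cam(n); p=cv2.undistortPoints(np.array(uv,float).reshape(-1,1,2),K,D)[:,0]
    R=cv2.Rodrigues(r)[0]; d=np.c_[p,np.ones(len(p))]@R; return -R.T@t,d
def atz(n,uv,z):
    o,d=ray(n,uv); return o+d*((z-o[2])/d[:,2])[:,None]
def tri(uvs,uvt):
    o1,d1=ray("scene",uvs);o2,d2=ray("top",uvt);out=[]
    for a,b in zip(d1,d2):
        s=np.linalg.lstsq(np.c_[a,-b],o2-o1,rcond=None)[0]; p,q=o1+a*s[0],o2+b*s[1]; out.append([*(p+q)/2,np.linalg.norm(p-q)])
    return np.array(out)
def snap(n,f):
    im=arm.get_image(n); cv2.imwrite("pics/"+f,im[:,:,::-1]); return im
E
python3 - <<'E'
from h import *
np.set_printoptions(precision=1,suppress=True)
for n in("scene","top"):
    snap(n,n+"0.png"); o,_=ray(n,[[320,240]]); print(n,o)
    for l in["loaded_tray","empty_tray","blister_press","press_grip","press_plate"]:
        print(l,[(np.round(d["xyz"]),round(d["conf"],2)) for d in arm.find_in(n,l)[:2]])
print(arm.get_obs(),arm.grip_depth)
E
```

```text
scene [ 32.6 761.4 923.9]
loaded_tray [(array([ 473., -174.,   17.]), 0.92)]
empty_tray [(array([ 523., -395.,   14.]), 0.55)]
blister_press [(array([598., 172.,  46.]), 0.67)]
press_grip [(array([657., 175., 288.]), 0.68)]
press_plate [(array([602., 166., 210.]), 0.8)]
top [ 389.9   17.3 1512.3]
loaded_tray [(array([ 480., -191.,   20.]), 0.61)]
empty_tray [(array([588., 154.,  46.]), 0.59), (array([ 523., -403.,   14.]), 0.58)]
blister_press [(array([588., 152.,  45.]), 0.61)]
press_grip [(array([662., 168., 288.]), 0.88), (array([641., 168., 213.]), 0.34)]
press_plate [(array([606., 160., 226.]), 0.95), (array([663., 173., 289.]), 0.7)]
{'clock': 0.6, 'joint_pos': array([-71. ,   7.2,  -2.3,  80.5,  -0. ,  90. ]), 'qd': array([ 0.1, -0. ,  0.1,  0. ,  0. ,  0.1]), 'joint_efforts': array([  0. , -43.5,  35.3,   0. ,   0. ,  -0. ]), 'ee_pos': array([ 170.5, -496.5,  231.3]), 'eef_rot': array([[ 0.9,  0.3, -0. ],
       [ 0.3, -0.9, -0. ],
       [-0. ,  0. , -1. ]]), 'ft_force': array([-0.4,  0.6,  0.2]), 'torque': array([ 0. , -0.1, -0. ]), 'finger_force': 0.0, 'finger_gap': 85.1373281428531} 18.700000000000003
```

View pics/scene0.png

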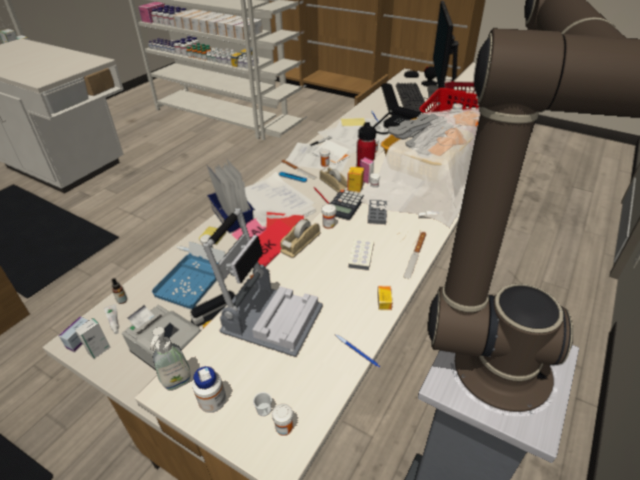

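View pics/top0.png

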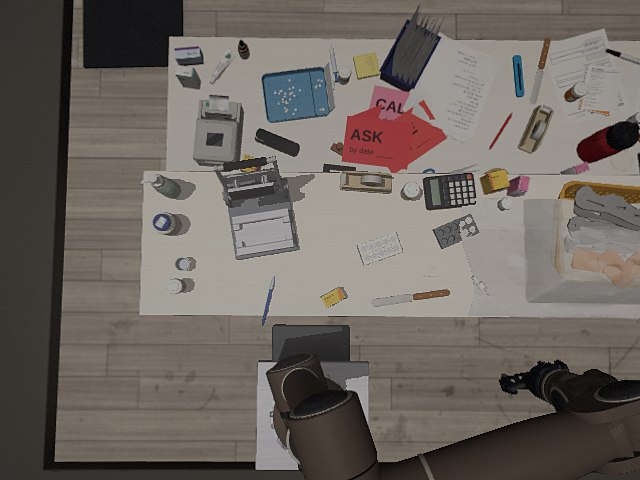

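The scene picture shows the press at about (270,310) with the lever up, the card-covered tray at (361,254) and the well tray at (377,211). In the top picture they are at (263,215), (380,249) and (456,232). I'll enlarge these to get the edges.

Run:
```python
from h import *
def crop(f,x,y,w,h,s,o): cv2.imwrite(o,cv2.resize(cv2.imread(f)[y:y+h,x:x+w],None,fx=s,fy=s,interpolation=cv2.INTER_CUBIC))
a=cv2.imread("pics/top0.png"); b=cv2.imread("pics/scene0.png")
r=lambda i,x,y,w,h,s: cv2.resize(i[y:y+h,x:x+w],(w*s,h*s),interpolation=cv2.INTER_CUBIC)
# top: press (215,150,80..)  tray (350,225)
A=np.zeros((600,800,3),np.uint8)
A[:600,:450]=r(a,215,150,90,120,5); A[:270,455:800]=r(a,350,225,69,54,5); A[300:525,455:705]=r(b,340,230,50,45,5)
cv2.imwrite("pics/c1.png",A)
cv2.imwrite("pics/c2.png",r(b,195,200,133,100*3//2,4)[:600,:532])
```

```text
(no output)
```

View pics/c1.png

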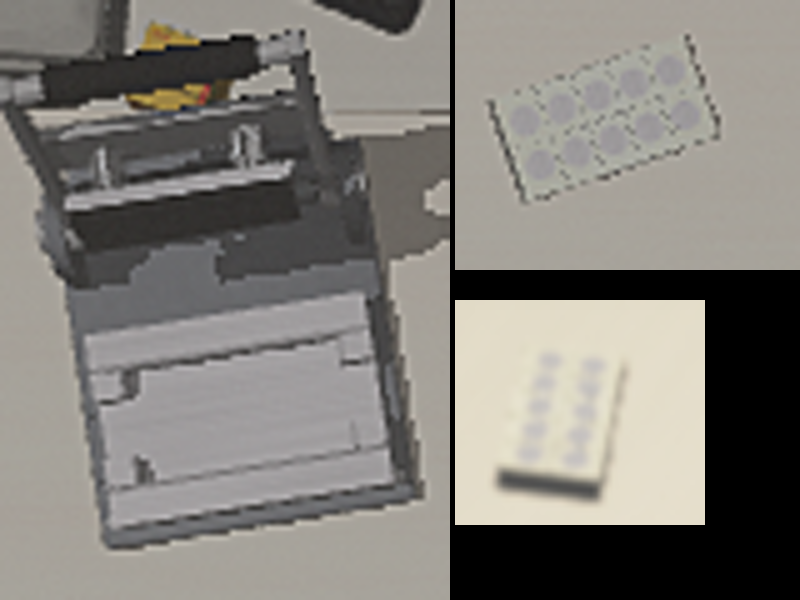

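View pics/c2.png

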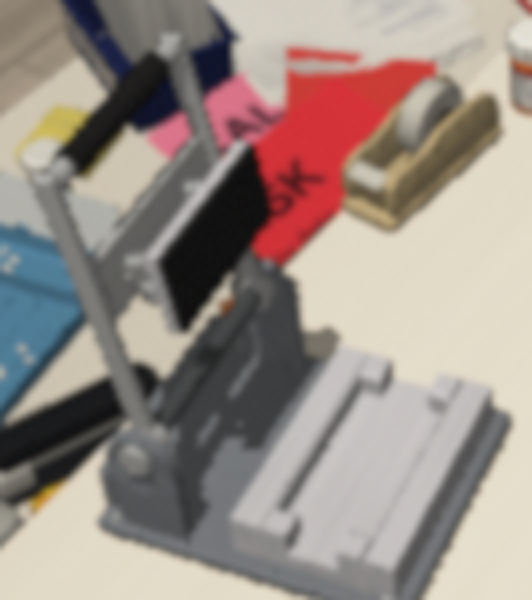

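```bash
cat > fit.py <<'E'
from h import *
from scipy.optimize import least_squares
np.set_printoptions(precision=1,suppress=True)
f=lambda p,ox,oy,s,bx=0,by=0:((np.array(p,float)-[bx,by]+.5)/s-.5)+[ox,oy]
T=f([[525,121],[562,108],[597,96],[633,83],[670,71],[540,165],[576,152],[613,139],[649,127],[685,115]],350,225,5,455,0)
S=f([[550,359],[545,382],[540,406],[535,430],[528,454],[595,365],[589,387],[585,411],[580,436],[574,459]],340,230,5,455,300)
# scene order: left column = +x row, top=-y ; top rows: upper=+x, left=+y
S=np.r_[S[:5][::-1],S[5:][::-1]]
P=tri(S,T); print(P,P.mean(0))
for n,U in(("top",T),("scene",S)):
    q=atz(n,U,18); print(n,q.mean(0),"yaw",np.degrees(np.arctan2(*(q[0]+q[5]-q[4]-q[9])[[1,0]]))-90)
pt=[("top",(85,338),(55,80,46)),("top",(365,293),(55,-80,46)),("top",(105,490),(-32.5,80,46)),("top",(388,448),(-32.5,-80,46)),("top",(90,372),(32.5,80,46)),("top",(372,330),(32.5,-80,46)),("top",(151,65),(144,0,278)),
("scene",(345,350),(55,-80,46)),("scene",(492,383),(-55,-80,46)),("scene",(232,518),(55,80,46)),("scene",(383,560),(-55,80,46)),("scene",(116,113),(144,0,278))]
O=[f(p,215,150,5) if n=="top" else f(p,195,200,4) for n,p,_ in pt]
def res(v,raw=0):
    c,s=np.cos(v[2]),np.sin(v[2]);r=[]
    for (n,_,l),o in zip(pt,O):
        w=[v[0]+c*l[0]-s*l[1],v[1]+s*l[0]+c*l[1],l[2]]; r.append(proj(n,[w])[0]-o)
    return np.array(r) if raw else np.ravel(r)
r=least_squares(res,[560,160,.1],loss="soft_l1",x_scale=[100,100,.1]); print(r.x,np.degrees(r.x[2])); print(res(r.x,1))
print(tri([O[7],O[9],O[11]],[O[1],O[0],O[6]]))
E
python3 fit.py
```

```text
[[ 473.5 -143.4   16.1    2.1]
 [ 480.7 -165.    15.3    1.1]
 [ 487.8 -185.    16.3    1.2]
 [ 495.3 -205.8   16.9    1. ]
 [ 502.6 -227.    16.9    1.5]
 [ 447.9 -152.    17.     1.4]
 [ 455.1 -173.1   15.7    0.4]
 [ 462.6 -194.4   16.2    0.2]
 [ 469.9 -214.9   17.     0.8]
 [ 476.6 -235.9   16.5    0.1]] [ 475.2 -189.6   16.4    1. ]
top [ 474.7 -189.6   18. ] yaw 19.366815627948327
scene [ 474.9 -187.8   18. ] yaw 18.741999251586762
[518.1 145.3   0.2] 9.241348247250981
[[-0.2 -0.6]
 [-0.2 -0.3]
 [ 0.2 -0.5]
 [-0.1 -0.8]
 [-0.1  0.4]
 [-0.4  0.1]
 [ 0.3  1.1]
 [-0.4 -1.9]
 [ 0.6  0.6]
 [-0.4 -0.4]
 [ 2.7  2.1]
 [-0.1 -0.6]]
[[585.2  74.7  38.6   0.8]
 [558.2 232.8  44.8   0.7]
 [662.2 168.5 275.9   2.9]]
```

The fit puts the tray at about (475,-189) with yaw 19°, and the press pocket at (518,145) with yaw 9.2°. The triangulated heights, about 17 for the tray top and 45 for the bed, agree with the text.

```bash
cat > go.py <<'E'
import sys
from h import *
def go(x,y,z,a):
    o=arm.get_obs(); R=np.array(o["eef_rot"]); p=np.array(o["ee_pos"])
    d=R.T@(np.array([x,y,z])-p)/60; c=np.degrees(np.arctan2(R[1,1],R[0,1])); w=(a-c+90)%180-90
    print("offset",d.round(3),"yaw",round(-w/6,3),"| t",o["clock"],"p",p.round(1),"ya",round(c,2),"F",np.round(o["ft_force"],1),"gap",round(o["finger_gap"],1),"j",np.round(o["joint_pos"],0))
for a in sys.argv[1:]: go(*map(float,a.split(",")))
E
python3 go.py 475,-189,120,19.1
```

```text
offset [ 6.465 -3.199  1.855] yaw 14.976 | t 0.6 p [ 170.5 -496.5  231.3] ya -71.05 F [-0.4  0.6  0.2] gap 85.1 j [-71.   7.  -2.  81.  -0.  90.]
```

Emit:
{"name": "carry_out", "arguments": {"offset": [[1,-0.5,0.3],[2,-1,0.6],[3,-1.5,0.9],[4,-2,1.2],[5,-2.5,1.5],[6,-3,1.8],[6.465,-3.2,1.855],[6.465,-3.2,1.855],[6.465,-3.2,1.855],[6.465,-3.2,1.855],[6.465,-3.2,1.855],[6.465,-3.2,1.855]], "yaw": [-1.7,-3.4,-5.1,-6.8,-8.5,-10.2,-11.9,-13.6,-15,-15,-15,-15], "jaw": 0, "force": 40}}

```text
clock: 2.1
ee_pos: [474.9, -189.3, 120.1]
eef_rot: [[-0.323, 0.946, 0.0], [0.946, 0.323, -0.0], [-0.0, 0.0, -1.0]]
ft_force: [-0.5, 0.6, 0.1]
finger_gap: 85.3
finger_force: 0.0
```

```bash
python3 go.py 475,-189,4,19.1
```

```text
offset [0.004 0.003 1.935] yaw -0.044 | t 2.1 p [ 474.9 -189.3  120.1] ya 18.84 F [-0.5  0.6  0.1] gap 85.3 j [-22.   7. -16.  66.   0.  49.]
```

Emit:
{"name": "carry_out", "arguments": {"offset": [[0,0,0.6],[0,0,1.2],[0,0,1.7],[0,0,1.93],[0,0,1.93],[0,0,1.93]], "yaw": [0,0,0,0,0,0]}}

```text
clock: 2.85
ee_pos: [475.9, -189.4, 5.4]
eef_rot: [[-0.324, 0.946, 0.002], [0.946, 0.324, -0.001], [-0.001, 0.001, -1.0]]
ft_force: [0.1, 0.4, -0.1]
finger_gap: 85.4
finger_force: 0.0
```

Emit:
{"name": "carry_out", "arguments": {"offset": [[0,0,0],[0,0,0],[0,0,0],[0,0,0],[0,0,0],[0,0,0],[0,0,0],[0,0,0]], "yaw": [0,0,0,0,0,0,0,0], "jaw": 255, "force": 30}}

```text
clock: 3.85
ee_pos: [475.8, -189.3, 5.4]
eef_rot: [[-0.325, 0.946, 0.002], [0.946, 0.325, -0.001], [-0.001, 0.002, -1.0]]
ft_force: [-1.4, 1.2, 6.6]
finger_gap: 60.6
finger_force: 32.2
```

Emit:
{"name": "carry_out", "arguments": {"offset": [[0,0,-0.4],[0,0,-1],[0,0,-1.7],[0,0,-2],[0,0,-2],[0,0,-2]], "yaw": [0,0,0,0,0,0]}}

```text
clock: 4.6
ee_pos: [474.5, -188.7, 123.2]
eef_rot: [[-0.325, 0.946, -0.001], [0.946, 0.325, 0.0], [0.001, -0.001, -1.0]]
ft_force: [-0.1, 0.7, -0.3]
finger_gap: 61.0
finger_force: 33.7
```

```bash
python3 - <<'E'
from h import *
a=snap("top","top1.png");b=snap("scene","scene1.png")
r=lambda i,x,y,w,h,s: cv2.resize(i[y:y+h,x:x+w,::-1],(w*s,h*s),interpolation=cv2.INTER_CUBIC)
u=proj("top",[[475,-189,100]])[0].astype(int);v=proj("scene",[[475,-189,100]])[0].astype(int)
cv2.imwrite("pics/g1.png",np.hstack([r(a,u[0]-40,u[1]-50,80,100,5),r(b,v[0]-40,v[1]-50,80,100,5)]))
E
python3 go.py 518,145.3,120,9.24
```

```text
offset [5.027 2.497 0.05 ] yaw 1.619 | t 4.7 p [ 474.3 -188.6  122.8] ya 18.95 F [ 0.3  0.8 -0.3] gap 61.2 j [-22.   7. -16.  67.   0.  49.]
```

View pics/g1.png

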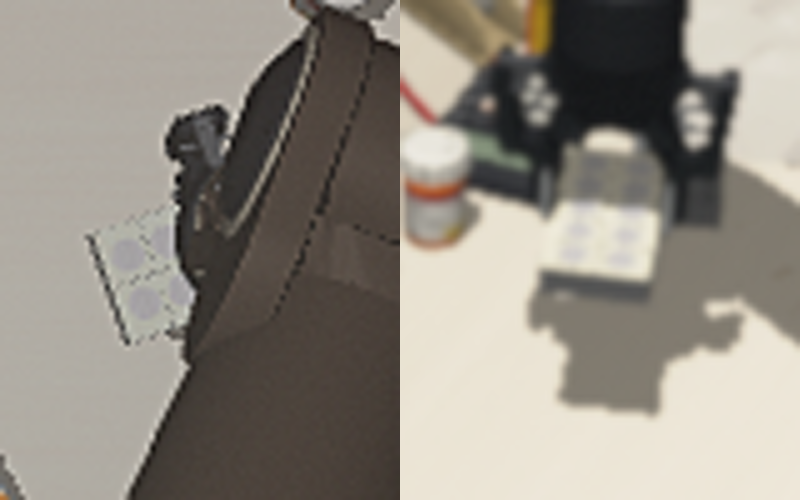

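The card-covered tray hangs level and centred between the fingers: in the left half its visible end is at (140,285), in the right half it is at (600,220). Now I'll move it over the pocket.

Emit:
{"name": "carry_out", "arguments": {"offset": [[0.6,0.3,0],[1.4,0.7,0],[2.2,1.1,0],[3,1.5,0],[3.8,1.9,0],[4.5,2.25,0],[5.027,2.497,0],[5.027,2.497,0.05],[5.027,2.497,0.05],[5.027,2.497,0.5],[5.027,2.497,0.7],[5.027,2.497,0.7],[5.027,2.497,0.7]], "yaw": [0.2,0.5,0.7,0.9,1.2,1.4,1.619,1.619,1.619,1.619,1.619,1.619,1.619]}}

```text
clock: 6.32
ee_pos: [519.1, 144.7, 82.9]
eef_rot: [[-0.16, 0.987, 0.001], [0.987, 0.16, 0.0], [0.0, 0.001, -1.0]]
ft_force: [-0.5, -0.5, -0.4]
finger_gap: 60.7
finger_force: 33.7
```

```bash
python3 - <<'E'
from h import *
a=snap("top","top2.png");b=snap("scene","scene2.png")
r=lambda i,x,y,w,h,s: cv2.resize(i[y:y+h,x:x+w,::-1],(w*s,h*s),interpolation=cv2.INTER_CUBIC)
u=proj("top",[[518,145,60]])[0].astype(int);v=proj("scene",[[518,145,60]])[0].astype(int)
cv2.imwrite("pics/g2.png",np.hstack([r(a,u[0]-40,u[1]-50,80,100,5),r(b,v[0]-40,v[1]-50,80,100,5)]))
E
python3 go.py 518.1,145.3,48,9.24
```

```text
offset [ 0.009 -0.02   0.585] yaw -0.003 | t 6.425 p [519.3 144.9  83.1] ya 9.22 F [ 0.2  1.1 -1.1] gap 60.9 j [ 16.  11. -17.  62.  -0.  96.]
```

View pics/g2.png

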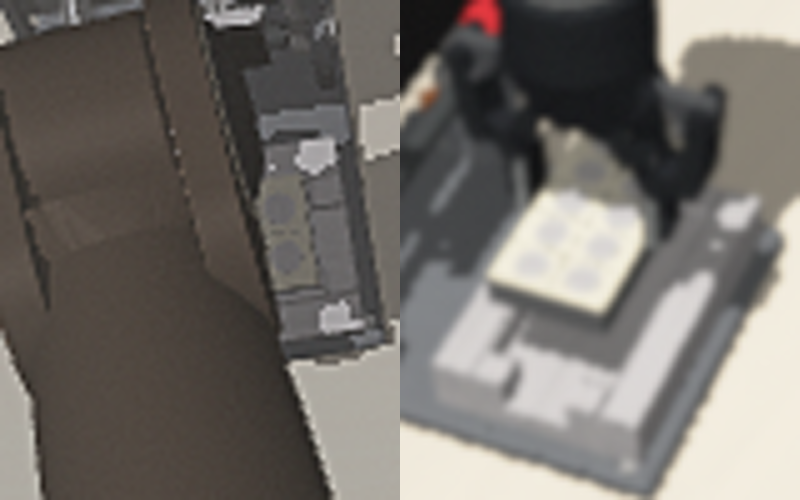

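The tray hangs straight over the pocket with about 30 mm of clearance: its near end is at (550,300) in the right half, aligned with the bed rails. I'll lower it slowly.

Emit:
{"name": "carry_out", "arguments": {"offset": [[0.01,-0.02,0.2],[0.01,-0.02,0.4],[0.01,-0.02,0.5],[0.01,-0.02,0.55],[0.01,-0.02,0.58],[0.01,-0.02,0.58]], "yaw": [0,0,0,0,0,0]}}

```text
clock: 7.18
ee_pos: [517.5, 145.4, 47.4]
eef_rot: [[-0.161, 0.987, 0.0], [0.987, 0.161, 0.0], [0.0, 0.0, -1.0]]
ft_force: [-1.1, -0.5, -0.5]
finger_gap: 61.0
finger_force: 33.7
```

Emit:
{"name": "carry_out", "arguments": {"offset": [[0,0,0.02],[0,0,0.04],[0,0,0.06],[0,0,0.06]], "yaw": [0,0,0,0]}}

```text
clock: 7.68
ee_pos: [517.5, 145.4, 43.7]
eef_rot: [[-0.161, 0.987, -0.0], [0.987, 0.161, 0.0], [0.0, -0.0, -1.0]]
ft_force: [0.1, -0.7, -0.5]
finger_gap: 60.8
finger_force: 33.7
```

No contact force, so the tray is in the mouth of the pocket. I'll go a little lower.

Emit:
{"name": "carry_out", "arguments": {"offset": [[0,0,0.02],[0,0,0.04],[0,0,0.05],[0,0,0.05]], "yaw": [0,0,0,0]}}

```text
clock: 8.18
ee_pos: [517.4, 145.4, 40.8]
eef_rot: [[-0.161, 0.987, -0.0], [0.987, 0.161, -0.0], [0.0, -0.0, -1.0]]
ft_force: [-1.0, 0.2, 0.1]
finger_gap: 60.8
finger_force: 34.1
```

Emit:
{"name": "carry_out", "arguments": {"offset": [[0,0,0],[0,0,0],[0,0,0],[0,0,0],[0,0,0],[0,0,-0.5],[0,0,-1],[0,0,-1.2],[0,0,-1.2]], "yaw": [0,0,0,0,0,0,0,0,0], "jaw": 0}}

```text
clock: 9.3
ee_pos: [518.0, 145.5, 113.2]
eef_rot: [[-0.161, 0.987, 0.001], [0.987, 0.161, 0.0], [0.0, 0.001, -1.0]]
ft_force: [0.3, 0.2, 0.6]
finger_gap: 85.1
finger_force: 0.0
```

Emit:
{"name": "carry_out", "arguments": {"offset": [[0,0,0],[0,0,0],[0,0,0],[0,0,0],[0,0,0],[0,0,0],[0,0,0],[0,0,0]], "yaw": [0,0,0,0,0,0,0,0], "jaw": 255}}

```text
clock: 10.3
ee_pos: [517.5, 145.4, 112.8]
eef_rot: [[-0.161, 0.987, 0.0], [0.987, 0.161, 0.0], [0.0, 0.0, -1.0]]
ft_force: [1.1, 0.2, 0.3]
finger_gap: 0.1
finger_force: 0.0
```

```bash
python3 - <<'E'
from h import *
b=snap("scene","scene3.png")
v=proj("scene",[[518,145,60]])[0].astype(int)
cv2.imwrite("pics/g3.png",cv2.resize(b[v[1]-50:v[1]+50,v[0]-50:v[0]+50,::-1],(600,600),interpolation=cv2.INTER_CUBIC))
E
python3 go.py 518.1,145.3,50,9.24
```

```text
offset [-0.003  0.01   1.047] yaw -0.0 | t 10.35 p [517.5 145.4 112.8] ya 9.24 F [-0.1 -0.5  0. ] gap 0.0 j [ 16.  10. -14.  66.  -0.  96.]
```

View pics/g3.png

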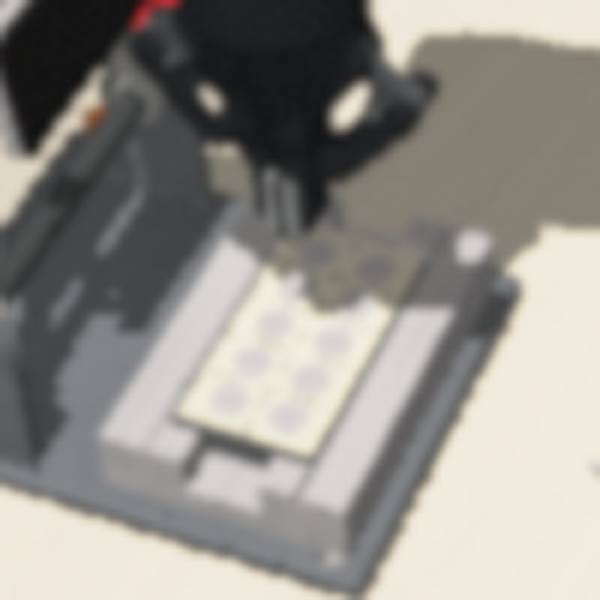

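The tray lies straight in the pocket, with its near end at (245,435) perhaps a little high. I'll press it down with the shut fingers.

Emit:
{"name": "carry_out", "arguments": {"offset": [[0,0,0.4],[0,0,0.8],[0,0,0.92],[0,0,0.97],[0,0,1.02],[0,0,1.06],[0,0,1.06]], "yaw": [0,0,0,0,0,0,0]}}

```text
clock: 11.22
ee_pos: [517.6, 145.4, 49.4]
eef_rot: [[-0.161, 0.987, 0.0], [0.987, 0.161, 0.0], [0.0, 0.0, -1.0]]
ft_force: [0.3, 0.4, -0.2]
finger_gap: 0.1
finger_force: 0.0
```

Emit:
{"name": "carry_out", "arguments": {"offset": [[0,0,0.02],[0,0,0.04],[0,0,0.06],[0,0,0.06]], "yaw": [0,0,0,0]}}

```text
clock: 11.72
ee_pos: [517.6, 145.4, 46.1]
eef_rot: [[-0.161, 0.987, 0.0], [0.987, 0.161, 0.0], [0.0, 0.0, -1.0]]
ft_force: [-1.5, -0.3, 3.5]
finger_gap: 0.0
finger_force: 2.3
```

Emit:
{"name": "carry_out", "arguments": {"offset": [[0,0,0.02],[0,0,0.04],[0,0,0.04]], "yaw": [0,0,0]}}

```text
clock: 12.1
ee_pos: [517.6, 145.4, 46.0]
eef_rot: [[-0.161, 0.987, 0.002], [0.987, 0.161, 0.001], [0.0, 0.002, -1.0]]
ft_force: [-8.4, -1.8, 22.6]
finger_gap: 0.1
finger_force: 11.0
```

The tray seated with a hard stop at z = 46, flush with the bed. Now I'll lift off, open the fingers and go to the cross bar.

Emit:
{"name": "carry_out", "arguments": {"offset": [[0,0,-0.2],[0,0,-1],[0,0,-2],[0,0,-3],[0,0,-4],[0,0,-4.5],[0,0,-4.5],[0,0,-4.5]], "yaw": [0,0,0,0,0,0,0,0]}}

```text
clock: 13.1
ee_pos: [517.4, 145.4, 312.0]
eef_rot: [[-0.161, 0.987, -0.001], [0.987, 0.161, -0.0], [-0.0, -0.001, -1.0]]
ft_force: [-0.8, 0.1, -0.3]
finger_gap: -0.1
finger_force: 0.0
```

```bash
python3 - <<'E'
from h import *
a=snap("top","top4.png");b=snap("scene","scene4.png")
r=lambda i,x,y,w,h,s: cv2.resize(i[y:y+h,x:x+w,::-1],(w*s,h*s),interpolation=cv2.INTER_CUBIC)
cv2.imwrite("pics/g4.png",np.hstack([r(a,215,150,80,120,5),r(b,195,190,133,200,3)[:600]]))
for n in("top","scene"):print([(np.round(d["xyz"]),round(d["conf"],2)) for d in arm.find_in(n,"press_grip")[:2]])
E
python3 go.py 661,168.4,312,9.24
```

```text
[(array([667., 131., 288.]), 0.67)]
[(array([656., 175., 288.]), 0.65)]
offset [-0.005  2.43  -0.009] yaw -0.0 | t 13.3 p [517.  145.3 311.8] ya 9.24 F [-0.3  0.2  0.4] gap -0.1 j [16. 10. 11. 91.  0. 96.]
```

View pics/g4.png

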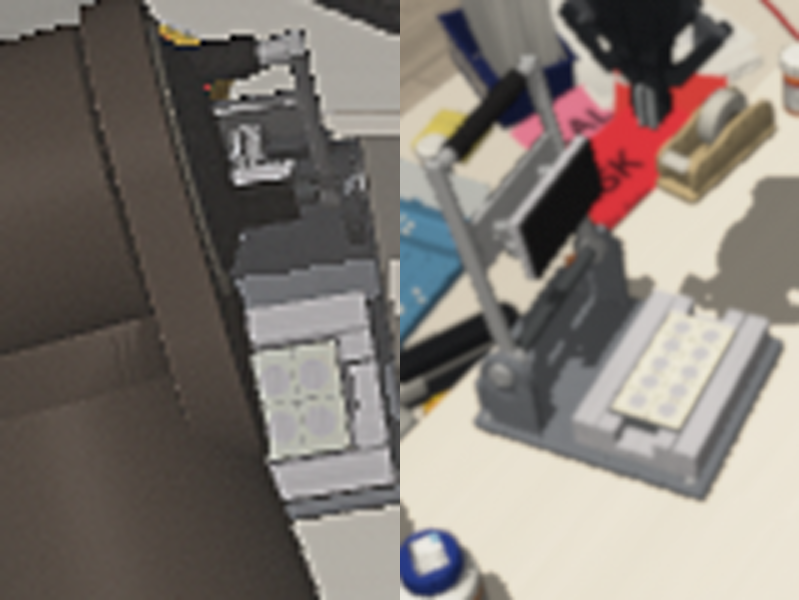

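The tray is flush in the pocket (right half, around (675,370)) and the lever is still up, with the bar from (435,155) to (525,65). Next I'll move over the bar.

Emit:
{"name": "carry_out", "arguments": {"offset": [[0,0,0],[0,0,0],[0,0,0],[0,0,0],[0,0.5,0],[0,1,0],[0,1.5,0],[0,2,0],[0,2.43,0],[0,2.43,0],[0,2.43,0]], "yaw": [0,0,0,0,0,0,0,0,0,0,0], "jaw": 0}}

```text
clock: 14.68
ee_pos: [660.9, 168.7, 313.1]
eef_rot: [[-0.161, 0.987, -0.0], [0.987, 0.161, -0.0], [-0.0, -0.0, -1.0]]
ft_force: [-0.4, -0.2, -0.3]
finger_gap: 85.8
finger_force: 0.0
```

```bash
python3 go.py 661,168.4,259,9.24
```

```text
offset [-0.005  0.001  0.902] yaw -0.0 | t 14.675 p [660.9 168.7 313.1] ya 9.24 F [-0.4 -0.2 -0.3] gap 85.8 j [14. 28. 36. 98.  0. 95.]
```

Emit:
{"name": "carry_out", "arguments": {"offset": [[0,0,0.3],[0,0,0.6],[0,0,0.8],[0,0,0.9],[0,0,0.9]], "yaw": [0,0,0,0,0]}}

```text
clock: 15.3
ee_pos: [661.1, 168.7, 259.4]
eef_rot: [[-0.161, 0.987, -0.0], [0.987, 0.161, -0.0], [-0.0, -0.0, -1.0]]
ft_force: [-1.0, 0.4, 0.9]
finger_gap: 85.3
finger_force: 0.0
```

Emit:
{"name": "carry_out", "arguments": {"offset": [[0,0,0],[0,0,0],[0,0,0],[0,0,0],[0,0,0],[0,0,0],[0,0,0],[0,0,0]], "yaw": [0,0,0,0,0,0,0,0], "jaw": 255, "force": 60}}

```text
clock: 16.3
ee_pos: [661.3, 168.8, 259.5]
eef_rot: [[-0.161, 0.987, 0.0], [0.987, 0.161, 0.0], [0.0, 0.0, -1.0]]
ft_force: [-2.9, -0.7, 4.3]
finger_gap: 18.1
finger_force: 58.5
```

```bash
cat > arc.py <<'E'
from h import *
# tool y is press x; commanded offsets from now: arc of radius 195 about pivot, lever angle above level b
b0=np.radians(100)
for q in np.radians(np.r_[np.arange(0,100,6),100]):
    b=b0-q; dx=-195*(np.cos(b)-np.cos(b0)); dz=195*(np.sin(b)-np.sin(b0))
    print(round(np.degrees(q)),"[0, %.3f, %.3f]"%(dx/60,-dz/60))
E
python3 arc.py; python3 go.py 661,168.4,259,9.24
```

```text
0 [0, -0.000, -0.000]
6 [0, -0.338, -0.041]
12 [0, -0.678, -0.047]
18 [0, -1.017, -0.018]
24 [0, -1.351, 0.047]
30 [0, -1.676, 0.147]
36 [0, -1.989, 0.280]
42 [0, -2.287, 0.444]
48 [0, -2.565, 0.640]
54 [0, -2.822, 0.863]
60 [0, -3.054, 1.112]
66 [0, -3.259, 1.383]
72 [0, -3.434, 1.675]
78 [0, -3.578, 1.983]
84 [0, -3.688, 2.305]
90 [0, -3.765, 2.636]
96 [0, -3.806, 2.974]
100 [0, -3.814, 3.201]
offset [-0.006 -0.006  0.008] yaw 0.0 | t 16.3 p [661.3 168.8 259.5] ya 9.24 F [-2.9 -0.7  4.3] gap 18.1 j [14. 26. 26. 90.  0. 95.]
```

Emit:
{"name": "carry_out", "arguments": {"offset": [[0,-0.17,-0.023],[0,-0.338,-0.041],[0,-0.508,-0.047],[0,-0.678,-0.047],[0,-1.017,-0.018],[0,-1.351,0.047],[0,-1.676,0.147],[0,-1.989,0.28],[0,-2.287,0.444],[0,-2.565,0.64],[0,-2.565,0.64]], "yaw": [0,0,0,0,0,0,0,0,0,0,0]}}

```text
clock: 17.68
ee_pos: [507.5, 142.7, 219.9]
eef_rot: [[-0.16, 0.987, -0.002], [0.987, 0.16, -0.003], [-0.002, -0.002, -1.0]]
ft_force: [2.1, -5.8, 3.2]
finger_gap: 18.2
finger_force: 61.1
```

```bash
python3 go.py 518.1,145.3,60,9.24
```

```text
offset [0.021 0.188 2.665] yaw -0.004 | t 17.675 p [507.5 142.7 219.9] ya 9.21 F [ 2.1 -5.8  3.2] gap 18.2 j [16.  8. -3. 79. -0. 97.]
```

Emit:
{"name": "carry_out", "arguments": {"offset": [[0,-0.257,0.223],[0,-0.489,0.472],[0,-0.694,0.743],[0,-0.869,1.035],[0,-1.013,1.343],[0,-1.123,1.665],[0,-1.165,1.83],[0,-1.2,1.996],[0,-1.2,1.996]], "yaw": [0,0,0,0,0,0,0,0,0]}}

```text
clock: 18.8
ee_pos: [438.0, 130.9, 100.5]
eef_rot: [[-0.16, 0.987, -0.001], [0.987, 0.16, -0.004], [-0.004, -0.001, -1.0]]
ft_force: [1.0, -8.4, 4.6]
finger_gap: 18.0
finger_force: 61.1
```

```bash
python3 go.py 434.2,131.7,67,9.24
```

```text
offset [ 0.026 -0.059  0.558] yaw -0.008 | t 18.8 p [438.  130.9 100.5] ya 9.19 F [ 1.  -8.4  4.6] gap 18.0 j [ 17.   2. -25.  64.  -0.  98.]
```

Emit:
{"name": "carry_out", "arguments": {"offset": [[0.01,-0.015,0.12],[0.02,-0.028,0.22],[0.02,-0.038,0.33],[0.02,-0.044,0.43],[0.02,-0.048,0.5],[0.02,-0.049,0.55],[0.02,-0.049,0.55],[0.02,-0.049,0.55]], "yaw": [0,0,0,0,0,0,0,0]}}

```text
clock: 19.8
ee_pos: [435.2, 130.5, 69.2]
eef_rot: [[-0.159, 0.987, 0.001], [0.987, 0.159, -0.006], [-0.007, -0.0, -1.0]]
ft_force: [-0.6, -15.2, 12.9]
finger_gap: 18.0
finger_force: 62.2
```

```bash
python3 - <<'E'
from h import *
b=snap("scene","scene5.png"); a=snap("top","top5.png")
# expected bar-end points at level (press-local), for overlay
c,s=np.cos(.1613),np.sin(.1613)
L=[(-85+10*0,y,86) for y in(60,-60)]+[(110,y,86) for y in(75,-75)]
W=[[518.1+c*x-s*y,145.3+s*x+c*y,z] for x,y,z in L]
for p in proj("scene",W): cv2.circle(b,tuple(np.int32(np.round(p*16))),20,(255,0,0),-1,cv2.LINE_AA,4)
cv2.imwrite("pics/g5.png",cv2.resize(b[230:380,190:340,::-1],(600,600),interpolation=cv2.INTER_CUBIC))
print([(np.round(d["xyz"]),round(d["conf"],2)) for n in("top","scene") for d in arm.find_in(n,"press_grip")[:1]])
E
python3 go.py 434.2,131.7,67,9.24
```

```text
[(array([549., 185.,  49.]), 0.58)]
offset [ 0.023 -0.014  0.037] yaw -0.014 | t 20.0 p [435.2 130.5  69.2] ya 9.15 F [ -1.3 -15.2  14.3] gap 18.0 j [ 17.   3. -28.  59.  -0.  98.]
```

View pics/g5.png

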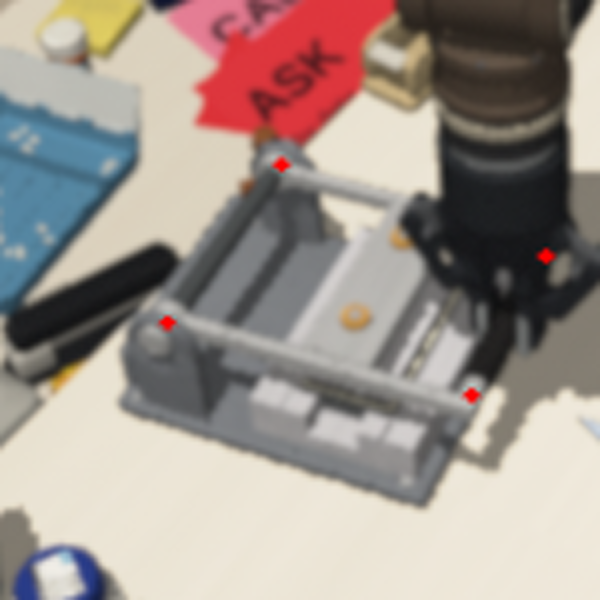

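The lever arms lie level on my predicted points (red marks at the hinge (168,322) and bar end (472,395)). The 13–14 N upward push matches the level value. I'll relieve the sideways strain and trim down 1 mm.

Emit:
{"name": "carry_out", "arguments": {"offset": [[-0.02,0,0.01],[-0.04,0,0.02],[-0.04,0,0.02],[-0.04,0,0.02],[-0.04,0,0.02],[-0.04,0,0.02],[-0.04,0,0.02],[-0.04,0,0.02]], "yaw": [0,0,0,0,0,0,0,0]}}

```text
clock: 21.0
ee_pos: [435.2, 130.4, 68.3]
eef_rot: [[-0.16, 0.987, -0.0], [0.987, 0.16, -0.001], [-0.001, -0.0, -1.0]]
ft_force: [-3.4, -4.9, 14.7]
finger_gap: 17.8
finger_force: 62.4
```

```bash
python3 -c "
from rig import arm
print(arm.job_done())"
```

```text
the job is handed in; nothing more can be done
None
```

I handed the job in with the loaded tray seated flush in the pocket and the lever gripped and held about level against its spring (14.7 N up on the tool); the verdict was not reported.

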